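Clamp the biscuit canister shut

TASK

The blue clip-top biscuit canister is standing open. Fold its lid down shut, lift the clasp lever so that the wire bail can be swung over the catch on the front of the lid, then push the lever down over centre until it snaps flat against the canister and the lid is clamped tight. Leave the canister standing where it is - do not shove it along the worktop - and do not disturb the other things.

Things in the scene. Friction and masses are not known exactly. Their poses are not given: they have to be found in the camera images.
- canister: the open clip-top canister: round blue stoneware, 96 mm wide, rim with orange seal at z 130, loose, about 1.9 kg: a level push over about 9 N slides it. Origin: centre of its underside, z up. Clasp on its -x side (front), lid hinge on its +x side. Points below are (x, z) in this frame in mm, on y = 0
- lid (a joint): lid angle, rad: 0 = lying shut on the seal, grows as it opens up and back, stop at 1.95; clamped it reads about -0.02. Hinge axis along y through (50, 130). Lid: blue disc, radius 46, z 131 to 144 when shut, its front lug ends 110 mm from the hinge axis. Stiff hinge: it stays at any angle; 1 to 3 N at the free end fold it
- lid_top (a point): centre of the lid's top face, at (0, 144) when shut; z axis out of that face, x axis from the lug towards the hinge. While the lid stands open this face looks to the back
- lid_catch (a point): on the shelf of the lid's front lug (21 mm wide), where the bail's bar pulls: (-54, 137) when shut, axes then as the canister's. A raised lip in front of it, at x -58.5 and up to z 142, keeps the bar from slipping off; behind it the shelf runs 8 mm to the lid's wall, top at z 144
- lever (a joint): clasp lever angle q, rad: 0 = locked, flat against the canister; grows as the tab swings out and up; stop at 2.3; friction (0.035 N m) holds it where left. With the bail on the catch the wire tightens from 1.2, the push at the tab peaks at about 6 N near 0.8, dead centre is 0.3; below that it snaps shut by itself and stays
- lever_pivot (a point): the lever's pivot, at (-64, 107) in front of the neck, axis along y. At lever angle q the tab's centre is 50.2 mm from it, in the direction q - 0.22 turned from straight down outward (-x) and up
- lever_tab (a point): centre of the lever's black thumb tab: 41 mm along y, 18 mm along the lever (point z), 8 mm thick (point x; -x is its outer face, up when the lever is raised). Can be pinched by its ends, along y, and turns between the fingers with some drag (regrip on a long swing). Locked: at (-53, 58), its back to the canister's wall
- bail (a joint): angle of the wire bail relative to the lever, rad: 0 = as when locked, grows as it swings outward from the lid, stop at 3.06, where it lies over the lever. Swings almost freely and drops to either side: outward onto the lever, or onto the lid once its bar is past the upright
- bail_bar (a point): middle of the bail's crossbar: 4 mm steel wire, 29 mm along y, 43.5 mm from the bail's hinge, which is on the lever 14 mm from its pivot. It passes between the lever's arms. With the lid shut and the lever above 1.7 rad it swings clear over the lip; resting on the lid's edge, it slips onto the shelf as the lever is lowered
- mug: white mug, 87x113x90 mm, bystander to leave alone; origin at the centre of its underside
- tea_box: green tea box, 70x122x77 mm, bystander to leave alone; origin at the centre of its underside
- timer: turquoise and white kitchen timer, 66 mm wide, 46 mm high, bystander to leave alone; origin at the centre of its underside
- honey_jar: honey jar with yellow lid, 64 mm wide, 100 mm high, bystander to leave alone; origin at the centre of its underside
- water_glass: water glass, 81 mm wide, 93 mm high, bystander to leave alone; origin at the centre of its underside
There are look-alikes about, which are no part of the job. What is shaped like the canister but purple is not meant.

How it is judged:
By the outcome, as a careful person would: the job done as asked, in the order asked, and still so for the second after the job is handed in, with the robot touching nothing.
It also fails if it takes over 67 s, if anything falls off the work surface, if the arm or the gripper's body presses on something with over 40 N, if the wrist force passes 120 N, or if a joint passes its speed limit or range.

ROBOT

A 6-joint arm with a two-finger parallel gripper is mounted at the origin on a cart in front of the work surface, level with it; the furniture and walls round the work are solid. World frame = base frame: x ahead of the robot, y to its left, z up, the work surface at z = 0. Lengths are in m, angles in rad, forces in N, time in s.
With the tool pointing down it reaches from about 0.35 to 0.775 m from the base axis. Payload 5.5 kg.
Tool frame: the origin (TCP) lies midway between the tips of the shut fingers; the grasp point (between the pads) lies 19 mm behind it; z points along the fingers, y is the line along which they close (so a half turn about z gives the same grasp; the last joint's range is limited). The gripper opens to 85 mm and grips with 20 to 120 N. Pads are 22 mm wide; open, the fingers measure 114 mm over their backs; the gripper's body (76 mm by 85 mm) begins 54 mm behind the grasp point. The pads swing forward as they close: fully open they stand 13 mm farther back than shut.
Start: joints at [-1.394, 0.313, 0.046, 1.304, 0, 1.431], TCP at [0.179, -0.546, 0.231] pointing down, gripper open.
Joint ranges: [-2.76, 2.76], [-0.86, 1.69], [-1.03, 1.26], [-2.2, 2.34], [-1.47, 1.5], [-3.14, 3.14]. Speed limits (rad/s): [2.57, 2.57, 3.14, 3.14, 3.14, 3.14].

INTERFACE

Orientations are given as a rotation vector (axis times angle).
In Python, from bench import r gives the robot as it stands.
- The arm moves only by the tool servo_tool, never from a script. Its argument "commands" is a list of rows, each a list of 7 numbers: the shift along the world's x, y, z in cm, then the turn, a rotation vector about the world's x, y, z in degrees, then the finger opening in cm, from 0 to 8.54. In form: [[tx, ty, tz, wx, wy, wz, gripper], ...]. A call has 1 to 20 rows; each row shifts and turns the commanded pose from where the row before left it; what a row does not reach is not made up. A row lasts 1/8 s, in which the tool goes at most 62.5 mm and 10.7 degrees, less where a joint would pass 70% of its speed; a pose out of reach is approached as far as the arm can. A call with a gripper value outside its range is refused whole. The fingers move at their own pace and stop on an object; "force" is the grip in N (left out, the last holds). Time passes only in rows, so rows that do not move let the fingers close. It gives the time, the measured TCP pose, the force, the opening and the grip force at its end, in the units of the state.
- r.read_state(): the state, without advancing time (a new reading comes with each control period).
- r.read_camera(name): name is "side" or "top"; returns the picture (384x512x3 uint8, red, green, blue); there is no depth.
- r.camera_info(name): a dict with "vfov" (degrees; the focal length in pixels is half the picture's height over the tangent of half this angle, whatever the lens; pixels are square), "cx", "cy" (the principal point, pixels), "k1" (the pictures are not rectified: a ray, as slopes to the right and down, at radius r is drawn at 1 + k1 r^2 times it, then the intrinsics apply), "rvec" (rotation vector, rad) and "tvec" (3), from world to camera coordinates, as OpenCV has them. Camera axes: x right, y down, z forward; pixel columns grow to the right and rows downward; lengths in m; the calibration is good to about 2 mm. A picture is of the moment at which its call begins. camera_info takes no time and is no camera call.
- r.close_job(): hands the job in; it is judged then, once.
The state is a dict: "clock": time; "q": joint angles; "dq": joint speeds; "effort": joint torques, N m; "eef_pos": TCP position; "eef_rot": TCP orientation; "ft_force": force on the tool from outside, world axes, zero at the start; "ft_torque": the same for the moment, N m; "opening": finger opening in m; "grip_force": force on a finger pad.
Only numpy, scipy, OpenCV 4.12 (cv2) and the standard library are available. Lean on these libraries where they do the work, as an engineer would, in place of code of your own. Each camera call takes 0.05 s, during which the arm holds its last target. There are 200 camera calls.

## Working session

There is one attempt and no reset: what is moved stays moved. The work goes in short steps, Python scripts to look and compute and a tool call to move; the robot and the scene stay as the last step left them, time stands still between calls to the robot, and variables do not carry over. Pictures are saved under pics/ and viewed, at most 10 in all, crops included, and the job is handed in when it is done.

Besides the shell and the picture viewer there is one more tool, called as name([rows], argument=value, ...), one row to a line, values as JSON. servo_tool: Moves the arm, as the interface text tells. Its arguments: {"type":"object","properties":{"commands":{"type":"array","items":{"type":"array","items":{"type":"number"}}},"force":{"type":"number"}},"required":["commands"]}

```bash
mkdir -p pics; cat > h.py <<'E'
import numpy as np, cv2
from bench import r
def cam(n):
    c=r.camera_info(n); f=192/np.tan(np.radians(c["vfov"])/2)
    K=np.array([[f,0,c["cx"]],[0,f,c["cy"]],[0,0,1]]); d=np.array([c["k1"],0,0,0,0.])
    return K,d,np.array(c["rvec"],float),np.array(c["tvec"],float)
def proj(n,P):
    K,d,rv,t=cam(n); return cv2.projectPoints(np.array(P,float).reshape(-1,1,3),rv,t,K,d)[0].reshape(-1,2)
def ray(n,uv):
    K,d,rv,t=cam(n); R=cv2.Rodrigues(rv)[0]
    p=cv2.undistortPoints(np.array([[uv]],float),K,d)[0,0]
    v=R.T@np.array([p[0],p[1],1]); return -R.T@t,v/np.linalg.norm(v)
def atz(n,uv,z):
    o,v=ray(n,uv); return o+v*(z-o[2])/v[2]
def tri(a,b):
    (o1,v1),(o2,v2)=ray("side",a),ray("top",b)
    s=np.linalg.lstsq(np.c_[v1,-v2],o2-o1,rcond=None)[0]
    p,q=o1+s[0]*v1,o2+s[1]*v2; return (p+q)/2,np.linalg.norm(p-q)
def snap(n): return r.read_camera(n)[:,:,::-1].copy()
def crop(im,x0,y0,x1,y1,k): return cv2.resize(im[y0:y1,x0:x1],None,fx=k,fy=k,interpolation=cv2.INTER_CUBIC)
E
python3 - <<'E'
from h import *
a,b=snap("side"),snap("top"); cv2.imwrite("pics/side0.png",a);cv2.imwrite("pics/top0.png",b)
for n in("side","top"): print(n,r.camera_info(n),ray(n,(256,192)))
print(r.read_state())
E
```

```text
side {'vfov': 44.10943673208416, 'cx': 255.4360190715432, 'cy': 194.93801106197307, 'k1': -0.11270154729139718, 'rvec': array([ 0.01747124, -2.61251755,  1.72878314]), 'tvec': array([0.6051969 , 0.11200204, 1.5790434 ])} (array([0.58429472, 1.41802749, 0.72109883]), array([ 0.01235018, -0.92274679, -0.38520881]))
top {'vfov': 47.67119549827151, 'cx': 251.9116486801936, 'cy': 188.79796920898477, 'k1': -0.06803795331326917, 'rvec': array([ 2.11766062, -2.16098299,  0.1267437 ]), 'tvec': array([0.00312946, 0.59601697, 1.35975077])} (array([ 0.40111346, -0.03631696,  1.42897069]), array([ 0.13156516,  0.01029212, -0.9912541 ]))
{'clock': 0.1, 'q': array([-1.39359483e+00,  3.13924535e-01,  4.51125583e-02,  1.30361074e+00,
       -1.99602504e-06,  1.43119068e+00]), 'dq': array([-6.59375219e-04, -1.85767707e-03,  1.77520928e-03, -1.37708359e-04,
        4.46817129e-06,  5.60602249e-04]), 'effort': array([ 1.93985419e-03, -4.81723666e+01,  2.99244064e+01,  1.26783139e-02,
       -1.08545380e-04,  1.03042618e-05]), 'eef_pos': array([ 0.17903925, -0.54594197,  0.23050665]), 'eef_rot': array([-3.10065535e+00, -4.95304507e-01,  5.11292182e-05]), 'ft_force': array([ 0.4052625 , -0.68145102,  0.34866986]), 'ft_torque': array([ 0.00211736, -0.01456556, -0.00074274]), 'grip_force': 0.0, 'opening': 0.08522134759314674}
```

View pics/side0.png

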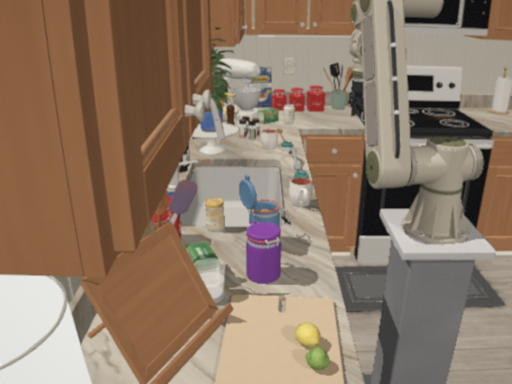

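View pics/top0.png

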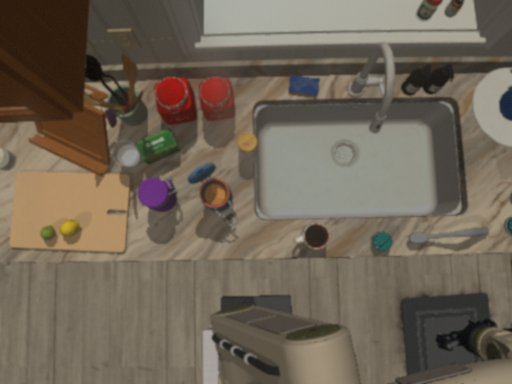

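Candidates are the blue open canister (side 265,212; top 215,195), the purple closed look-alike (side 263,252; top 157,194), and the red jars (top 175,98 and 216,98). The blue one is the target. Next is one close crop to check it.

```bash
python3 - <<'E'
from h import *
a,b=cv2.imread("pics/side0.png"),cv2.imread("pics/top0.png")
A=crop(a,220,165,320,265,4);B=crop(b,170,150,270,250,4)
cv2.imwrite("pics/c0.png",np.hstack([A,B]))
for p in [(215,195),(157,194),(247,142),(316,236),(158,146),(382,241),(128,154)]: print(p,atz("top",p,0.1).round(3))
E
```

```text
(215, 195) [0.571 0.104 0.1  ]
(157, 194) [0.578 0.285 0.1  ]
(247, 142) [0.736 0.003 0.1  ]
(316, 236) [ 0.439 -0.202  0.1  ]
(158, 146) [0.731 0.284 0.1  ]
(382, 241) [ 0.419 -0.402  0.1  ]
(128, 154) [0.707 0.38  0.1  ]
```

View pics/c0.png

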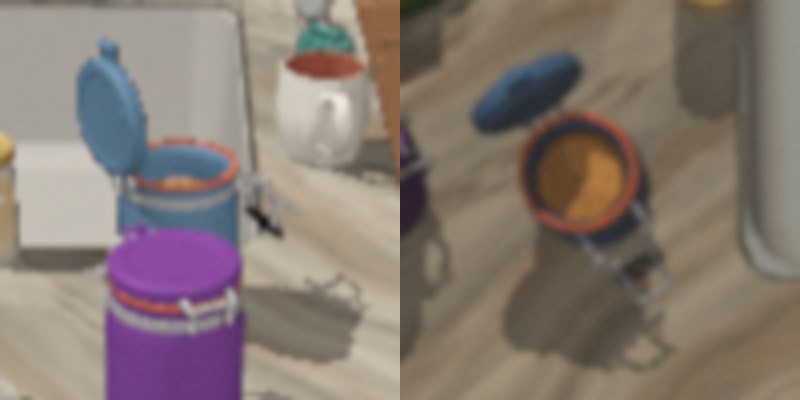

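The crop confirms it: blue canister, lid standing open to the back, lever partly raised, bail hanging outward. Now I'll fit the pose from these points.

```bash
cat > fit.py <<'E'
from h import *
from scipy.optimize import least_squares
def C(p,P):  # canister frame (mm) -> world
    c,s=np.cos(p[2]),np.sin(p[2]); P=np.array(P,float)/1000
    return np.array([p[0]+c*P[0]-s*P[1],p[1]+s*P[0]+c*P[1],P[2]])
def lidpt(x,z,y,a): # closed coords, opened by a about hinge (50,130): up and back
    dx,dz=x-50,z-130
    # front (-x) goes up
    return (50+dx*np.cos(a)+dz*np.sin(a),y,130-dx*np.sin(a)+dz*np.cos(a))
def tab(q,L=50.2): t=q-.22; return (-64-L*np.sin(t),0,107-L*np.cos(t))
E
python3 - <<'E'
from fit import *
ob=[("top",(214.3,194.1),"rim"),("side",(266.4,205.6),"rim"),("side",(246.1,175.1),"lug"),("side",(285.9,219.6),"tab"),("top",(229.6,215.9),"tab"),("top",(201.5,172.5),"lidc"),("side",(247.5,194),"lidc")]
def pt(p,k):
    return C(p,{"rim":(0,0,130),"lug":lidpt(-60,137,0,p[3]),"tab":tab(p[4]),"lidc":lidpt(0,137.5,0,p[3])}[k])
f=lambda p:np.concatenate([proj(n,pt(p,k))[0]-uv for n,uv,k in ob])
s=least_squares(f,[.57,.1,.6,1.6,1.2],loss="soft_l1"); print(s.x.round(4),f(s.x).reshape(-1,2).round(1))
print(tri((266.4,205.6),(214.3,194.1)),tri((285.9,219.6),(229.6,215.9)))
E
```

```text
[0.572  0.1025 0.5488 1.6787 0.4538] [[ 0.2 -0.7]
 [-0.5 -0.8]
 [-0.2  0.3]
 [ 0.   0.8]
 [-0.   0.4]
 [-0.   0.9]
 [ 0.3  0.1]]
(array([0.57021557, 0.10350026, 0.12764449]), np.float64(0.0001284393092333222)) (array([0.50795577, 0.06277468, 0.0608334 ]), np.float64(0.0008980776232422604))
```

servo_tool([
  [2.4, 3.5, 2.2, 0, 0, 9.7, 0],
  [2.4, 3.5, 2.2, 0, 0, 9.7, 0],
  [2.4, 3.5, 2.2, 0, 0, 9.7, 0],
  [2.4, 3.5, 2.2, 0, 0, 9.7, 0],
  [2.4, 3.5, 2.2, 0, 0, 9.7, 0],
  [2.4, 3.5, 0, 0, 0, 9.7, 0],
  [2.4, 3.5, 0, 0, 0, 9.7, 0],
  [2.4, 3.5, 0, 0, 0, 9.7, 0],
  [2.4, 3.5, 0, 0, 0, 9.7, 0],
  [2.4, 3.5, 0, 0, 0, 9.7, 0],
  [2.4, 3.5, 0, 0, 0, 9.7, 0],
  [2.4, 3.5, 0, 0, 0, 9.7, 0],
  [2.4, 3.5, 0, 0, 0, 9.7, 0],
  [2.4, 3.5, 0, 0, 0, 9.7, 0],
  [2.4, 3.5, 0, 0, 0, 9.7, 0],
  [2.4, 3.5, 0, 0, 0, 9.7, 0],
  [2.4, 3.5, 0, 0, 0, 9.7, 0],
  [2.4, 3.5, 0, 0, 0, 9.7, 0],
  [2.4, 3.5, 0, 0, 0, 9.3, 0],
  [2.3, 3.5, 0, 0, 0, 9.3, 0],
])

```text
clock: 2.6
eef_pos: [0.6586, 0.1548, 0.3407]
eef_rot: [0.857, -3.022, -0.0]
ft_force: [-0.0, -0.4, 0.7]
opening: -0.0003
grip_force: 0.0
```

```bash
python3 - <<'E'
import numpy as np
e=np.array([.853,.522]);prev=np.array([101.,341]);rho=90
P=[(101,216)]+[(50-rho*np.cos(a)+14*np.sin(a)+11*np.sin(a),130+rho*np.sin(a)+14*np.cos(a)) for a in [1.6,1.4,1.2,1,.8,.65,.5,.35,.2,.1,.05,0]]
for p in P:
    d=(np.array(p)-prev)/10; print(np.round(p),"dx %.2f dy %.2f dz %.2f"%(d[0]*e[0],d[0]*e[1],d[1])); prev=np.array(p)
E
```

```text
[101 216] dx 0.00 dy 0.00 dz -12.50
[ 78. 220.] dx -1.99 dy -1.22 dz 0.36
[ 59. 221.] dx -1.56 dy -0.95 dz 0.15
[ 41. 219.] dx -1.59 dy -0.97 dz -0.21
[ 22. 213.] dx -1.56 dy -0.95 dz -0.57
[  5. 204.] dx -1.47 dy -0.90 dz -0.90
[ -7. 196.] dx -1.00 dy -0.61 dz -0.87
[-17. 185.] dx -0.89 dy -0.55 dz -1.02
[-26. 174.] dx -0.77 dy -0.47 dz -1.14
[-33. 162.] dx -0.62 dy -0.38 dz -1.24
[-37. 153.] dx -0.33 dy -0.20 dz -0.87
[-39. 148.] dx -0.14 dy -0.08 dz -0.44
[-40. 144.] dx -0.12 dy -0.07 dz -0.45
```

servo_tool([
  [0, 0, -4.2, 0, 0, 0, 0],
  [0, 0, -4.2, 0, 0, 0, 0],
  [0, 0, -4.1, 0, 0, 0, 0],
  [-1, -0.6, 0.2, 0, 0, 0, 0],
  [-1, -0.6, 0.2, 0, 0, 0, 0],
  [-0.8, -0.5, 0.1, 0, 0, 0, 0],
  [-0.8, -0.5, 0, 0, 0, 0, 0],
  [-0.8, -0.5, -0.1, 0, 0, 0, 0],
  [-0.8, -0.5, -0.1, 0, 0, 0, 0],
  [-0.8, -0.5, -0.3, 0, 0, 0, 0],
  [-0.8, -0.5, -0.3, 0, 0, 0, 0],
  [-0.7, -0.4, -0.5, 0, 0, 0, 0],
  [-0.7, -0.4, -0.4, 0, 0, 0, 0],
  [-0.5, -0.3, -0.5, 0, 0, 0, 0],
  [-0.5, -0.3, -0.4, 0, 0, 0, 0],
  [-0.5, -0.3, -0.5, 0, 0, 0, 0],
  [-0.4, -0.2, -0.5, 0, 0, 0, 0],
])

```text
clock: 4.72
eef_pos: [0.5568, 0.0923, 0.185]
eef_rot: [0.849, -3.025, -0.0]
ft_force: [0.5, -0.4, 0.5]
opening: 0.0001
grip_force: 0.2
```

servo_tool([
  [-0.4, -0.2, -0.6, 0, 0, 0, 0],
  [-0.4, -0.2, -0.6, 0, 0, 0, 0],
  [-0.3, -0.2, -0.6, 0, 0, 0, 0],
  [-0.3, -0.2, -0.6, 0, 0, 0, 0],
  [-0.2, -0.1, -0.4, 0, 0, 0, 0],
  [-0.1, -0.1, -0.5, 0, 0, 0, 0],
  [-0.1, -0.1, -0.4, 0, 0, 0, 0],
])

```text
clock: 5.6
eef_pos: [0.5391, 0.0815, 0.148]
eef_rot: [-0.849, 3.025, 0.0]
ft_force: [0.4, 0.2, -0.5]
opening: 0.0001
grip_force: 0.1
```

servo_tool([
  [0, 0, -0.2, 0, 0, 0, 0],
  [0, 0, -0.2, 0, 0, 0, 0],
  [0, 0, 0, 0, 0, 0, 0],
])

```text
clock: 5.98
eef_pos: [0.5391, 0.0816, 0.1442]
eef_rot: [0.849, -3.025, -0.0]
ft_force: [-0.3, -0.6, 0.7]
opening: -0.0001
grip_force: 0.0
```

```bash
python3 - <<'E'
from h import *
a,b=snap("side"),snap("top")
cv2.imwrite("pics/c1.png",np.hstack([crop(a,220,165,320,265,4),crop(b,170,150,270,250,4)]))
E
```

```text
(no output)
```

View pics/c1.png

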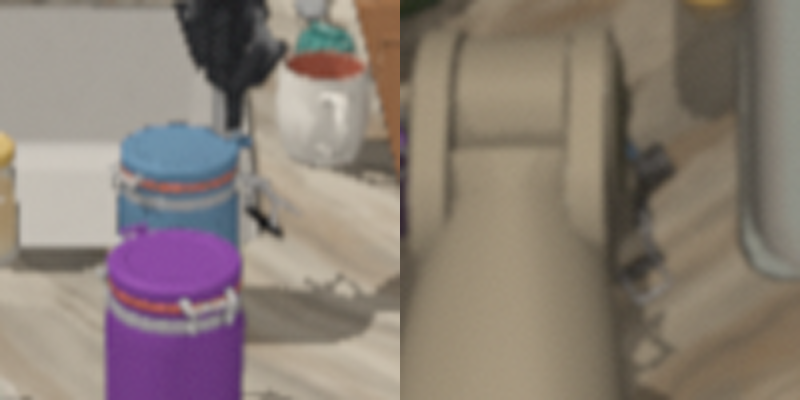

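The side crop shows the lid folded down (lid top at 180,150, lug at 243,142) and the lever and bail untouched. I'll press until contact.

servo_tool([
  [0, 0, -0.15, 0, 0, 0, 0],
  [0, 0, -0.15, 0, 0, 0, 0],
  [0, 0, 0, 0, 0, 0, 0],
])

```text
clock: 6.45
eef_pos: [0.5394, 0.0815, 0.1433]
eef_rot: [-0.848, 3.023, -0.001]
ft_force: [-4.9, -1.2, 11.2]
opening: -0.0003
grip_force: 5.9
```

servo_tool([
  [0, 0, 2, 0, 0, 0, 0],
  [0, 0, 3, 0, 0, 0, 0],
  [0, 0, 3, 0, 0, 0, 3],
  [-2, -1.2, 0, 0, 0, 0, 6],
  [-2, -1.2, 0, 4.7, -7.7, 0, 6],
  [-2, -1.2, 0, 4.7, -7.7, 0, 6],
  [-2, -1.2, 0, 4.7, -7.7, 0, 6],
  [-2, -1.2, 0, 4.7, -7.7, 0, 6],
  [-2, -1.2, 0, 4.7, -7.7, 0, 6],
  [0, 0, 0, 0, 0, 0, 6],
])

```text
clock: 7.7
eef_pos: [0.4166, 0.0069, 0.2191]
eef_rot: [-0.626, 2.287, 0.265]
ft_force: [0.8, -0.1, 0.7]
opening: 0.0599
grip_force: 0.0
```

```bash
python3 - <<'E'
from h import *
print(r.read_state()["q"].round(2), cv2.Rodrigues(r.read_state()["eef_rot"])[0].round(3))
a,b=snap("side"),snap("top")
cv2.imwrite("pics/c2.png",np.hstack([crop(a,220,165,320,265,4),crop(b,170,150,270,250,4)]))
E
```

```text
[-0.73 -0.36 -0.87  0.77  0.74 -1.15] [[-0.609 -0.511  0.607]
 [-0.358  0.86   0.364]
 [-0.708  0.004 -0.707]]
```

View pics/c2.png

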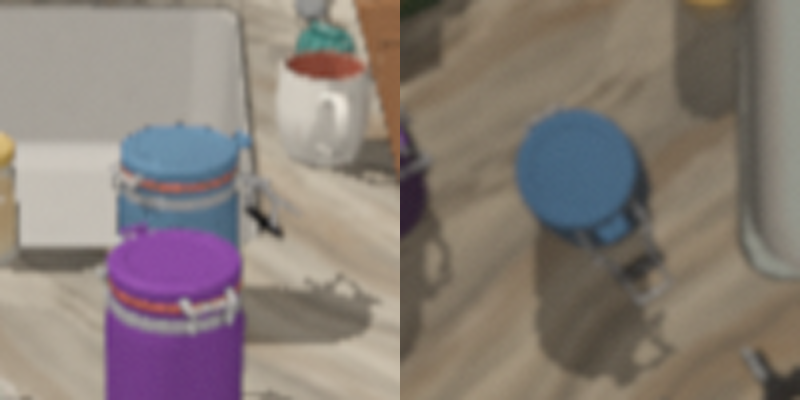

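```bash
cat >> fit.py <<'E'
def bar(q,b):
    f=q+3.375-b; return (-64-14*np.sin(q)-43.5*np.sin(f),0,107-14*np.cos(q)-43.5*np.cos(f))
E
python3 - <<'E'
from fit import *
ob=[("top",(213.75,192.1),"lid"),("side",(264.6,203.3),"lid"),("top",(223.4,207.6),"lug"),("side",(285.9,219.6),"tab"),("top",(229.6,215.9),"tab"),("top",(231.6,222.6),"bar")]
def pt(p,k):
    return C(p,{"lid":(0,0,144),"lug":(-54,0,139),"tab":tab(p[3]),"bar":bar(p[3],3.06)}[k])
f=lambda p:np.concatenate([proj(n,pt(p,k))[0]-uv for n,uv,k in ob])
s=least_squares(f,[.57,.1,.6,.5],loss="soft_l1"); p=s.x;print(p.round(4),f(p).reshape(-1,2).round(1))
# overlay
a,b=cv2.imread("pics/c2.png")[:,:400],cv2.imread("pics/c2.png")[:,400:]
# render on x4 crops
for n,im,o in(("side",a,(220,165)),("top",b,(170,150))):
    t=np.linspace(0,2*np.pi,40)
    S=[[C(p,(46*np.cos(u),46*np.sin(u),144)) for u in t]]
    for k,w in((tab(p[3]),20.5),(bar(p[3],3.06),14.5),((-64,0,107),15),((-60,0,137),10)): S.append([C(p,(k[0],-w,k[2])),C(p,(k[0],w,k[2]))])
    for s_ in S: cv2.polylines(im,[np.int32((proj(n,s_)-o+.5)*4)],False,(0,255,255),1)
cv2.imwrite("pics/o2.png",np.hstack([a,b]))
E
```

```text
[0.575  0.1036 0.5268 0.497 ] [[-0.1 -0.3]
 [ 0.3 -2.6]
 [-0.4 -0.3]
 [-0.1  0.8]
 [-0.5  0.3]
 [ 1.3  0.1]]
```

View pics/o2.png

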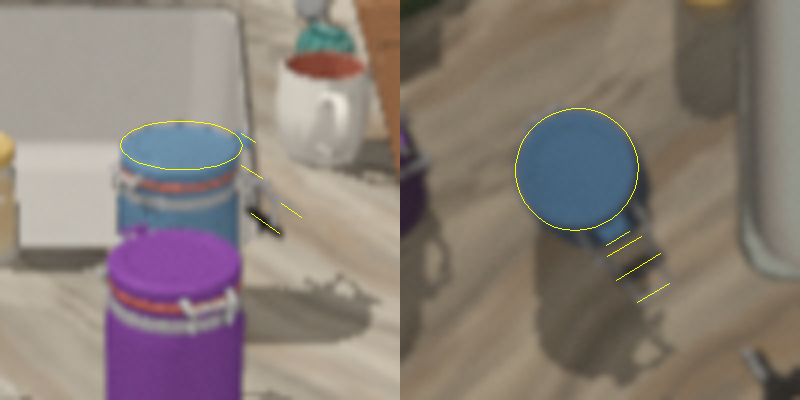

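servo_tool([
  [0.9, 0.6, -2.8, 0, 0, 0, 6],
  [0.9, 0.6, -2.8, 0, 0, 0, 6],
  [0.9, 0.6, -2.8, 0, 0, 0, 6],
  [1.2, 0.7, -1.4, 0, 0, 0, 6],
  [1.2, 0.7, -1.4, 0, 0, 0, 6],
  [1.2, 0.7, -1.4, 0, 0, 0, 6],
  [1.2, 0.7, -1.4, 0, 0, 0, 6],
  [1.2, 0.8, -1.4, 0, 0, 0, 6],
  [1.3, 0.8, -1.5, 0, 0, 0, 6],
  [0, 0, 0, 0, 0, 0, 6],
], force=20)

```text
clock: 9.05
eef_pos: [0.5311, 0.0663, 0.0642]
eef_rot: [-0.661, 2.296, 0.286]
ft_force: [-0.0, -0.4, 0.0]
opening: 0.0599
grip_force: 0.0
```

```bash
python3 - <<'E'
from h import *
print(r.read_state()["q"].round(2))
a,b=snap("side"),snap("top")
cv2.imwrite("pics/c3.png",np.hstack([crop(a,220,165,320,265,4),crop(b,170,150,270,250,4)]))
E
```

```text
[-0.36  0.11 -1.02 -0.08  0.6  -0.76]
```

View pics/c3.png

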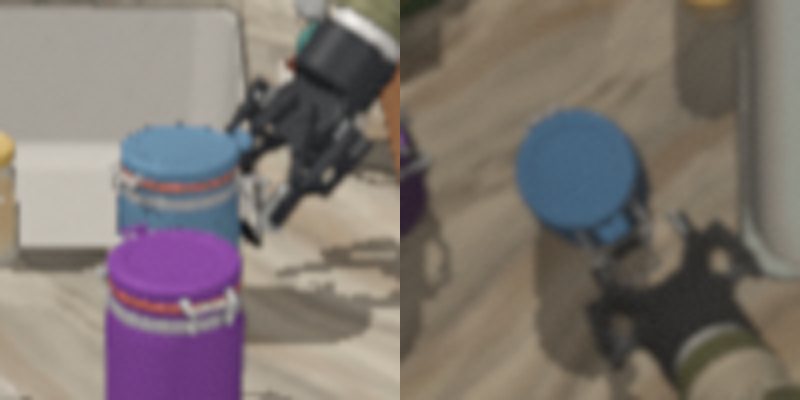

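servo_tool([
  [-1.3, -0.5, 1.4, 0, 0, 0, 6],
  [-1.3, -0.5, 1.4, 0, 0, 0, 6],
  [-1.3, -0.5, 1.3, -3.8, 6.5, 0, 6],
  [-1.3, -0.4, 1.3, -3.8, 6.5, 0, 6],
  [0, 0, 0, 0, 0, 0, 6],
])

```text
clock: 9.78
eef_pos: [0.4814, 0.0437, 0.1231]
eef_rot: [-0.722, 2.544, 0.21]
ft_force: [0.6, 0.1, 0.3]
opening: 0.0599
grip_force: 0.0
```

```bash
python3 - <<'E'
from h import *
s=r.read_state();print(s["q"].round(2),s["eef_pos"].round(4), cv2.Rodrigues(s["eef_rot"])[0].round(3))
E
```

```text
[-0.33 -0.07 -0.8   0.5   0.4  -0.81] [0.4814 0.0437 0.1231] [[-0.743 -0.529  0.41 ]
 [-0.454  0.849  0.271]
 [-0.491  0.015 -0.871]]
```

servo_tool([
  [0.6, 0.5, -1.5, 0, 0, 0, 6],
  [0.6, 0.5, -1.5, 0, 0, 0, 6],
  [0.6, 0.5, -1.5, 0, 0, 0, 6],
  [0.7, 0.4, -1.5, 0, 0, 0, 6],
  [0.7, 0.4, -1.4, 0, 0, 0, 6],
  [0, 0, 0, 0, 0, 0, 6],
])

```text
clock: 10.52
eef_pos: [0.5092, 0.0675, 0.0436]
eef_rot: [-0.72, 2.551, 0.217]
ft_force: [0.3, -0.8, -0.4]
opening: 0.06
grip_force: 0.0
```

```bash
python3 - <<'E'
from h import *
s=r.read_state();print(s["q"].round(2),s["eef_pos"].round(4), cv2.Rodrigues(s["eef_rot"])[0].round(3))
E
```

```text
[-0.24  0.11 -0.87  0.23  0.37 -0.73] [0.5092 0.0675 0.0436] [[-0.748 -0.527  0.403]
 [-0.452  0.849  0.273]
 [-0.486  0.023 -0.874]]
```

servo_tool([
  [0.3, 0.1, 0.2, 0, 0, 0, 6],
  [0, 0, 0, 0, 0, 0, 5],
  [0, 0, 0, 0, 0, 0, 4.4],
  [0, 0, 0, 0, 0, 0, 3.9],
  [0, 0, 0, 0, 0, 0, 3.9],
  [0, 0, 0, 0, 0, 0, 3.9],
], force=20)

```text
clock: 11.28
eef_pos: [0.5146, 0.0675, 0.0478]
eef_rot: [-0.719, 2.548, 0.213]
ft_force: [1.6, -3.4, 3.1]
opening: 0.0397
grip_force: 10.9
```

```bash
cat > arc.py <<'E'
import numpy as np
from fit import tab
def plan(qs,off,tilt,yaw=.535):
    # tilt: steepening (deg) at each q, relative to now; prints rows
    e=np.array([np.cos(yaw),np.sin(yaw)]); prev=None
    for q,t in zip(qs,tilt):
        c,s=np.cos(np.radians(t)),np.sin(np.radians(t)); T=np.array(tab(q))[[0,2]]
        # rot about +y: z->x
        o=np.array([c*off[0]+s*off[1],-s*off[0]+c*off[1]])
        P=T+o
        if prev is not None:
            d=(P-prev[0])/10;w=t-prev[1]
            print("q%.2f [%.2f,%.2f,%.2f,%.1f,%.1f,0]"%(q,d[0]*e[0],d[0]*e[1],d[1],-w*e[1],w*e[0]),P.round(1))
        prev=(P,t)
E
python3 - <<'E'
from arc import *
plan(np.linspace(.49,1.25,9),(8.3,-10.9),np.linspace(0,25,9))
E
```

```text
q0.58 [-0.44,-0.26,0.11,-1.6,2.7,0] [-74.2  48.8]
q0.68 [-0.43,-0.25,0.15,-1.6,2.7,0] [-79.2  50.3]
q0.78 [-0.41,-0.25,0.19,-1.6,2.7,0] [-84.   52.2]
q0.87 [-0.40,-0.23,0.24,-1.6,2.7,0] [-88.6  54.6]
q0.96 [-0.37,-0.22,0.28,-1.6,2.7,0] [-93.   57.4]
q1.06 [-0.35,-0.21,0.31,-1.6,2.7,0] [-97.   60.5]
q1.16 [-0.32,-0.19,0.35,-1.6,2.7,0] [-100.7   64. ]
q1.25 [-0.29,-0.17,0.38,-1.6,2.7,0] [-104.1   67.8]
```

servo_tool([
  [-0.44, -0.26, 0.11, -1.6, 2.7, 0, 3.9],
  [-0.43, -0.25, 0.15, -1.6, 2.7, 0, 3.9],
  [0, 0, 0, 0, 0, 0, 3.9],
])

```text
clock: 11.65
eef_pos: [0.5056, 0.0625, 0.0499]
eef_rot: [-0.747, 2.655, 0.181]
ft_force: [2.6, -3.8, 0.1]
opening: 0.0395
grip_force: 10.6
```

Forces are low, so I'll continue.

servo_tool([
  [-0.41, -0.25, 0.19, -1.6, 2.7, 0, 3.9],
  [-0.4, -0.23, 0.24, -1.6, 2.7, 0, 3.9],
  [-0.37, -0.22, 0.28, -1.6, 2.7, 0, 3.9],
  [0, 0, 0, 0, 0, 0, 3.9],
])

```text
clock: 12.15
eef_pos: [0.4928, 0.0559, 0.0561]
eef_rot: [-0.787, 2.812, 0.129]
ft_force: [2.4, -4.5, -0.9]
opening: 0.0388
grip_force: 8.9
```

servo_tool([
  [-0.35, -0.21, 0.31, -1.6, 2.7, 0, 3.9],
  [-0.32, -0.19, 0.35, -1.6, 2.7, 0, 3.9],
  [-0.29, -0.17, 0.38, -1.6, 2.7, 0, 3.9],
  [0, 0, 0, 0, 0, 0, 3.9],
])

```text
clock: 12.65
eef_pos: [0.4824, 0.0506, 0.066]
eef_rot: [-0.828, 2.968, 0.072]
ft_force: [-0.2, -3.0, -1.3]
opening: 0.0393
grip_force: 8.1
```

```bash
python3 - <<'E'
from h import *
s=r.read_state();print(s["q"].round(2),s["eef_pos"].round(4), cv2.Rodrigues(s["eef_rot"])[0].round(3))
a,b=snap("side"),snap("top")
cv2.imwrite("pics/c4.png",np.hstack([crop(a,220,165,320,265,4),crop(b,170,150,270,250,4)]))
from arc import *
plan(np.linspace(1.25,1.97,8),(8.3*np.cos(.436)-10.9*np.sin(.436),-8.3*np.sin(.436)-10.9*np.cos(.436)),np.linspace(0,10,8))
E
```

```text
[-0.1   0.23 -0.51  0.8   0.07 -0.64] [0.4824 0.0506 0.066 ] [[-0.854 -0.518  0.045]
 [-0.515  0.855  0.061]
 [-0.07   0.029 -0.997]]
q1.35 [-0.24,-0.14,0.45,-0.7,1.2,0] [-106.9   72.3]
q1.46 [-0.20,-0.12,0.47,-0.7,1.2,0] [-109.2   77. ]
q1.56 [-0.15,-0.09,0.49,-0.7,1.2,0] [-110.9   81.9]
q1.66 [-0.11,-0.06,0.50,-0.7,1.2,0] [-112.2   86.9]
q1.76 [-0.06,-0.04,0.51,-0.7,1.2,0] [-112.9   92. ]
q1.87 [-0.02,-0.01,0.51,-0.7,1.2,0] [-113.2   97.2]
q1.97 [0.03,0.02,0.51,-0.7,1.2,0] [-112.8  102.3]
```

View pics/c4.png

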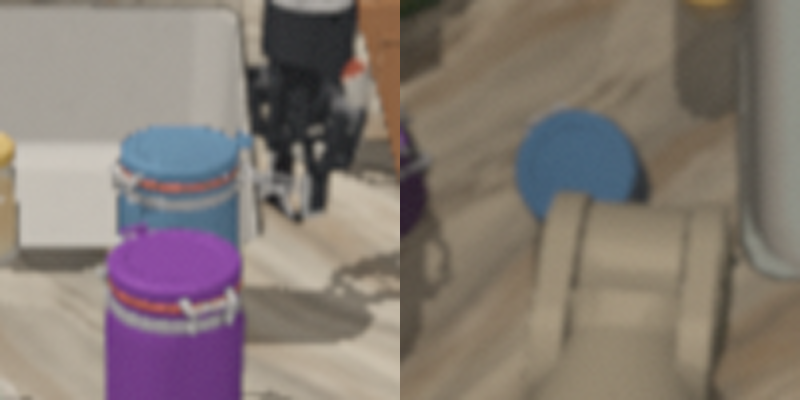

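servo_tool([
  [-0.24, -0.14, 0.45, -0.7, 1.2, 0, 3.9],
  [-0.2, -0.12, 0.47, -0.7, 1.2, 0, 3.9],
  [-0.15, -0.09, 0.49, -0.7, 1.2, 0, 3.9],
  [-0.11, -0.06, 0.5, -0.7, 1.2, 0, 3.9],
  [0, 0, 0, 0, 0, 0, 3.9],
])

```text
clock: 13.38
eef_pos: [0.4761, 0.0464, 0.0864]
eef_rot: [0.833, -2.993, -0.033]
ft_force: [-5.1, -1.6, -3.1]
opening: 0.0392
grip_force: 8.6
```

servo_tool([
  [-0.06, -0.04, 0.51, -0.7, 1.2, 0, 3.9],
  [-0.02, -0.01, 0.51, -0.7, 1.2, 0, 3.9],
  [0.03, 0.02, 0.51, -0.7, 1.2, 0, 3.9],
  [0, 0, 0, 0, 0, 0, 3.9],
])

```text
clock: 13.88
eef_pos: [0.4764, 0.0459, 0.102]
eef_rot: [0.812, -2.927, -0.002]
ft_force: [-5.2, -1.8, -3.3]
opening: 0.0391
grip_force: 7.3
```

servo_tool([
  [0, 0, 0, 0, 0, 0, 5],
  [0, 0, 0, 0, 0, 0, 6],
  [0, 0, 0, 0, 0, 0, 6],
  [0, 0, 2, 0, 0, 0, 6],
  [0, 0, 3, 0, 0, 0, 6],
  [0, 0, 4, 0, 0, 0, 6],
  [-1.7, -1, 0, 1.5, -2.6, 0, 0],
  [-2, -1.2, 0, 1.5, -2.6, 0, 0],
  [0, 0, 0, 0, 0, 0, 0],
])

```text
clock: 15.0
eef_pos: [0.4373, 0.0234, 0.192]
eef_rot: [0.839, -3.026, -0.044]
ft_force: [-0.2, -1.5, -0.1]
opening: 0.0053
grip_force: 0.0
```

```bash
python3 - <<'E'
from fit import *
s=r.read_state();print(s["q"].round(2),s["eef_pos"].round(4), cv2.Rodrigues(s["eef_rot"])[0].round(3))
a,b=snap("side"),snap("top")
A=crop(a,240,180,320,240,5);B=crop(b,190,170,270,230,5)
cv2.imwrite("pics/c5.png",np.hstack([A,B]))
p=(.5745,.1033,.535)
for q in(1.7,1.97,2.2): print(q,[proj(n,C(p,k))[0].round(1) for k in(tab(q),bar(q,3.06)) for n in("side","top")])
E
```

```text
[-0.15  0.07 -0.35  1.16  0.03 -0.69] [0.4373 0.0234 0.192 ] [[-0.857 -0.515 -0.009]
 [-0.515  0.857  0.027]
 [-0.006  0.028 -1.   ]]
1.7 [array([295.8, 205.4]), array([234.5, 225.2]), array([296.8, 198. ]), array([234.5, 225.6])]
1.97 [array([295.7, 201.6]), array([234.1, 224.8]), array([295. , 194.5]), array([232.9, 223.3])]
2.2 [array([295. , 198.6]), array([233.3, 223.6]), array([292.8, 192.3]), array([231.1, 220.5])]
```

View pics/c5.png

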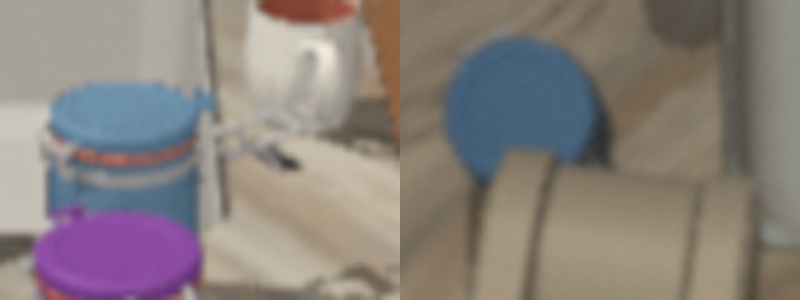

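```bash
python3 - <<'E'
from fit import *
p=(.5745,.1033,.535)
for q in(1.1,1.2,1.3,1.4,1.5): print(q,np.round(tab(q)),[proj("side",C(p,k))[0].round(1) for k in(tab(q),bar(q,3.06))])
E
```

```text
1.1 [-103.    0.   75.] [array([292.5, 214. ]), array([297.1, 207.5])]
1.2 [-106.    0.   79.] [array([293.4, 212.6]), array([297.4, 205.8])]
1.3 [-108.    0.   83.] [array([294.1, 211.2]), array([297.6, 204.2])]
1.4 [-110.    0.   88.] [array([294.7, 209.8]), array([297.6, 202.5])]
1.5 [-112.    0.   93.] [array([295.2, 208.4]), array([297.5, 201. ])]
```

servo_tool([
  [0, 0, 0, 0, 0, 0, 6],
  [2.2, 1.2, 0, 0, 0, 0, 6],
  [2.2, 1.2, 0, 0, 0, 0, 6],
  [0, 0, 0, 0, 0, 0, 6],
  [0, 0, -3, 0, 0, 0, 6],
  [0, 0, -3, 0, 0, 0, 6],
  [0, 0, -3, 0, 0, 0, 6],
  [0, 0, -2, 0, 0, 0, 6],
  [0, 0, -1.1, 0, 0, 0, 6],
  [0, 0, 0, 0, 0, 0, 4],
  [0, 0, 0, 0, 0, 0, 3],
  [0, 0, 0, 0, 0, 0, 3],
  [0, 0, 0, 0, 0, 0, 3],
], force=30)

```text
clock: 16.73
eef_pos: [0.4817, 0.0479, 0.0705]
eef_rot: [0.841, -3.022, -0.045]
ft_force: [-5.9, 0.6, -2.5]
opening: 0.0398
grip_force: 33.9
```

```bash
python3 - <<'E'
from arc import *
plan(np.linspace(1.35,2.05,8),(0,-15),np.linspace(0,21,8))
E
```

```text
q1.45 [-0.23,-0.14,0.47,-1.5,2.6,0] [-112.1   75.2]
q1.55 [-0.19,-0.11,0.49,-1.5,2.6,0] [-114.3   80.1]
q1.65 [-0.15,-0.09,0.50,-1.5,2.6,0] [-116.    85.1]
q1.75 [-0.11,-0.06,0.51,-1.5,2.6,0] [-117.3   90.3]
q1.85 [-0.06,-0.04,0.52,-1.5,2.6,0] [-118.    95.5]
q1.95 [-0.02,-0.01,0.52,-1.5,2.6,0] [-118.2  100.7]
q2.05 [0.03,0.02,0.52,-1.5,2.6,0] [-117.9  105.9]
```

servo_tool([
  [-0.23, -0.14, 0.47, -1.5, 2.6, 0, 3],
  [-0.19, -0.11, 0.49, -1.5, 2.6, 0, 3],
  [-0.15, -0.09, 0.5, -1.5, 2.6, 0, 3],
  [0, 0, 0, 0, 0, 0, 3],
])

```text
clock: 17.23
eef_pos: [0.4779, 0.0445, 0.0849]
eef_rot: [0.798, -2.879, 0.017]
ft_force: [-2.4, -0.2, -4.6]
opening: 0.0404
grip_force: 33.6
```

servo_tool([
  [-0.11, -0.06, 0.51, -1.5, 2.6, 0, 3],
  [-0.06, -0.04, 0.52, -1.5, 2.6, 0, 3],
  [-0.02, -0.01, 0.52, -1.5, 2.6, 0, 3],
  [0.03, 0.02, 0.52, -1.5, 2.6, 0, 3],
  [0, 0, 0, 0, 0, 0, 3],
])

```text
clock: 17.85
eef_pos: [0.4762, 0.0435, 0.1053]
eef_rot: [0.739, -2.684, 0.089]
ft_force: [-2.7, -0.3, -4.7]
opening: 0.0402
grip_force: 33.2
```

servo_tool([
  [0, 0, 0, 0, 0, 0, 4.4],
  [0, 0, 0, 0, 0, 0, 5],
  [0, 0, 0, 0, 0, 0, 6],
  [0, 0, 1.5, 0, 0, 0, 6],
  [0, 0, 3, 0, 0, 0, 6],
  [0, 0, 4, 0, 0, 0, 6],
  [-1.2, -0.7, 0, 4, -6.8, 0, 6],
  [-1.2, -0.7, 0, 4, -6.8, 0, 3],
  [-1.2, -0.7, 0, 3.5, -6, 0, 0],
  [0, 0, 0, 0, 0, 0, 0],
  [0, 0, 0, 0, 0, 0, 0],
])

```text
clock: 19.23
eef_pos: [0.4403, 0.0223, 0.1921]
eef_rot: [-0.835, 2.999, 0.058]
ft_force: [0.9, -0.0, -0.0]
opening: 0.0001
grip_force: 0.0
```

```bash
python3 - <<'E'
from fit import *
s=r.read_state();print(s["q"].round(2),s["eef_pos"].round(4), cv2.Rodrigues(s["eef_rot"])[0].round(3))
a=snap("side")
cv2.imwrite("pics/c6.png",crop(a,240,170,320,230,8))
E
```

```text
[-0.16  0.06 -0.37  1.14  0.05 -0.71] [0.4403 0.0223 0.1921] [[-0.856 -0.517  0.017]
 [-0.516  0.855  0.043]
 [-0.037  0.029 -0.999]]
```

View pics/c6.png

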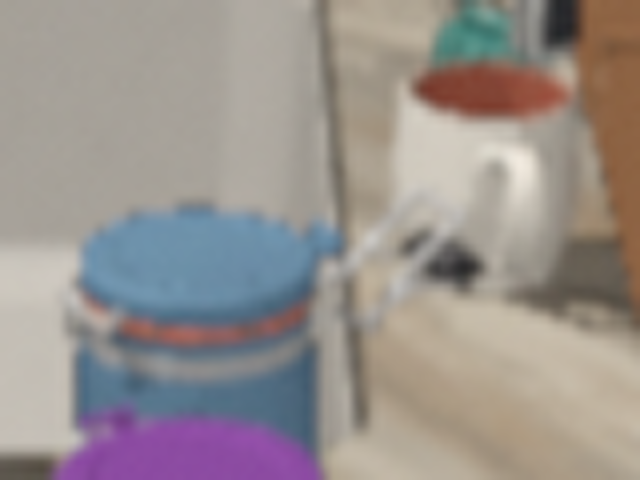

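servo_tool([
  [0, 0, -3, 0, 0, 0, 0],
  [0, 0, -2.8, 0, 0, 0, 0],
  [0.9, 0.55, 0, 0, 0, 0, 0],
  [0.9, 0.5, 0, 0, 0, 0, 0],
  [0.9, 0.5, 0, 0, 0, 0, 0],
  [0.7, 0.4, 0, 0, 0, 0, 0],
  [0.7, 0.4, 0, 0, 0, 0, 0],
  [0.7, 0.4, 0, 0, 0, 0, 0],
  [0.7, 0.4, 0, 0, 0, 0, 0],
  [0.7, 0.4, 0, 0, 0, 0, 0],
  [0.4, 0.2, 0, 0, 0, 0, 0],
  [0, 0, 0, 0, 0, 0, 0],
  [0, 0, 0, 0, 0, 0, 0],
])

```text
clock: 20.9
eef_pos: [0.5053, 0.06, 0.1327]
eef_rot: [-0.837, 3.001, 0.06]
ft_force: [-0.1, 0.1, 0.6]
opening: -0.0001
grip_force: 0.0
```

```bash
python3 - <<'E'
from fit import *
s=r.read_state();print(s["eef_pos"].round(4))
a=snap("side")
cv2.imwrite("pics/c7.png",crop(a,240,170,320,230,8))
E
```

```text
[0.5053 0.06   0.1327]
```

View pics/c7.png

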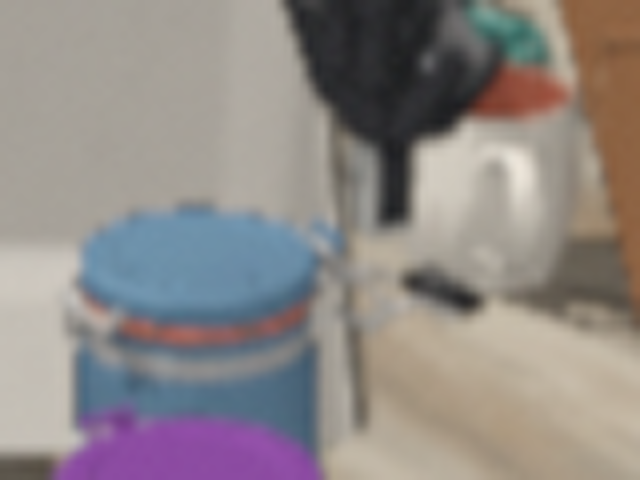

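The side crop shows the bail wire swung over onto the lug (about 325,235), with the lever at about 1.65 rad. I've now gone past the 10-picture limit (this was the 11th), so I won't view any more and will check by image code instead.

servo_tool([
  [-0.8, -0.5, 0.2, 0, 0, 0, 0],
  [-0.8, -0.5, 0.3, 5.1, -8.6, 0, 0],
  [-0.8, -0.5, 0, 5.1, -8.6, 0, 0],
  [-0.7, -0.4, 0, 5.1, -8.6, 0, 0],
  [0, 0, 0, 0, 0, 0, 0],
  [0, 0, 0, 0, 0, 0, 0],
])

```text
clock: 21.7
eef_pos: [0.4755, 0.0401, 0.139]
eef_rot: [-0.708, 2.501, 0.23]
ft_force: [1.2, 0.1, -0.4]
opening: 0.0005
grip_force: 0.0
```

```bash
cat > look.py <<'E'
from fit import *
P=(.5745,.1033,.535)
def tabpx(im=None):
    im=snap("side") if im is None else im
    g=im.max(2).astype(int); m=np.zeros_like(g,np.uint8); m[190:240,278:305]=(g[190:240,278:305]<70)
    n,l,st,c=cv2.connectedComponentsWithStats(m); return [(c[i].round(1).tolist(),int(st[i,4])) for i in range(1,n) if st[i,4]>5]
E
python3 - <<'E'
from look import *
s=r.read_state();p=s["eef_pos"];R=cv2.Rodrigues(s["eef_rot"])[0]
e=np.array([np.cos(.535),np.sin(.535)]);d=p[:2]-P[:2]
print(p.round(4),"can x,y",(d@e*1e3).round(1),((d[1]*e[0]-d[0]*e[1])*1e3).round(1),"d",R[:,2].round(3),s["q"].round(2))
print(tabpx(),[(q,proj("side",C(P,tab(q)))[0].round(1)) for q in(1.5,1.6,1.7)])
th=np.arctan2(-R[2,2],R[:2,2]@e); pv=np.array([np.sin(th),np.cos(th)])
prev=np.array([d@e*1e3,p[2]*1e3])
for q in [1.68,1.55,1.42,1.3,1.2,1.1,1.0,.9,.8,.7,.6,.5,.4,.3,.2]:
    f=q-.22;n=np.array([-np.cos(f),np.sin(f)]);u=np.array([-np.sin(f),-np.cos(f)])
    T=np.array(tab(q))[[0,2]];sg=-np.sign(n@pv)
    t=T+(4+11*abs(n@pv))*n-.5*sg*11*(pv@u)*u
    D=(t-prev)/10;print(q,t.round(1),"%.2f %.2f %.2f"%(D[0]*e[0],D[0]*e[1],D[1]));prev=t
E
```

```text
[0.4755 0.0401 0.139 ] can x,y -117.4 -3.9 d [ 0.442  0.295 -0.847] [-0.37 -0.11 -0.82  0.52  0.45 -0.84]
[([300.1, 191.1], 8)] [(1.5, array([295.2, 208.4])), (1.6, array([295.5, 206.9])), (1.7, array([295.8, 205.4]))]
1.68 [-109.9  110.7] 0.64 0.38 -2.83
1.55 [-109.5  103.5] 0.04 0.02 -0.72
1.42 [-107.9   96.4] 0.13 0.08 -0.71
1.3 [-105.7   90.1] 0.20 0.12 -0.63
1.2 [-112.7   79.6] -0.60 -0.36 -1.05
1.1 [-110.4   75.7] 0.20 0.12 -0.38
1.0 [-107.7   72.1] 0.23 0.14 -0.36
0.9 [-104.7   68.7] 0.26 0.15 -0.34
0.8 [-101.4   65.5] 0.28 0.17 -0.31
0.7 [-97.9  62.7] 0.31 0.18 -0.29
0.6 [-94.   60.2] 0.33 0.20 -0.25
0.5 [-89.9  58. ] 0.35 0.21 -0.22
0.4 [-85.6  56.1] 0.37 0.22 -0.18
0.3 [-81.1  54.7] 0.39 0.23 -0.14
0.2 [-76.4  53.7] 0.40 0.24 -0.10
```

servo_tool([
  [0.2, 0.4, -1.4, 0, 0, 0, 0],
  [0.2, 0.3, -1.4, 0, 0, 0, 0],
  [0, 0, -0.8, 0, 0, 0, 0],
  [0, 0, -0.7, 0, 0, 0, 0],
  [0, 0, -0.7, 0, 0, 0, 0],
  [-0.1, -0.1, -0.7, 0, 0, 0, 0],
  [0, 0, 0, 0, 0, 0, 0],
])

```text
clock: 22.62
eef_pos: [0.4772, 0.0468, 0.0803]
eef_rot: [-0.708, 2.503, 0.233]
ft_force: [0.1, 0.2, 1.4]
opening: -0.0001
grip_force: 0.4
```

```bash
python3 - <<'E'
from look import *
s=r.read_state();p=s["eef_pos"];e=np.array([np.cos(.535),np.sin(.535)]);d=p[:2]-P[:2]
print("can x,y",(d@e*1e3).round(1),((d[1]*e[0]-d[0]*e[1])*1e3).round(1),p[2].round(4),s["ft_force"].round(1))
im=snap("side");old=cv2.imread("pics/c7.png")
print("darkness map rows198-222 cols 284-304");print(im.max(2)[198:226:2,282:308:2])
for q in(1.2,1.3,1.4): print(q,proj("side",C(P,tab(q)))[0].round(1),proj("side",C(P,(-54,0,139)))[0].round(1))
E
```

```text
can x,y -112.5 1.0 0.0803 [0.1 0.2 1.4]
darkness map rows198-222 cols 284-304
[[119 179 173 174 179 185 184 138  55  57  58  56  66]
 [152 168 185 183 175 175 175 146  99  65  44  57  55]
 [132 161 182 183 181 172 167 146 169 103  44  44  66]
 [118 153 186 185 183 168 147 154 164  71  42  95 148]
 [136 146 174 186 182 175 148 170 119  51  51 107 111]
 [136 136 146 175 183 173 155 164  69  45 125 163 130]
 [160 126 150 143 162 164 149 127  57  79 189 197 190]
 [166 113 163 146  87 129 117 131 138 170 197 197 198]
 [167 109 162 173 158 119 117  79 156 187 188 192 196]
 [167 111 157 164 171 167 152 143 165 186 184 184 188]
 [170 121 156 161 163 169 173 175 179 178 179 185 190]
 [168 121 158 173 164 163 170 171 174 177 177 177 181]
 [166 129 164 180 174 166 161 163 167 174 175 176 178]
 [166 170 178 179 180 176 172 166 162 164 169 172 176]]
1.2 [293.4 212.6] [280.1 198.6]
1.3 [294.1 211.2] [280.1 198.6]
1.4 [294.7 209.8] [280.1 198.6]
```

servo_tool([
  [0.15, 0.1, -0.45, 0, 0, 0, 0],
  [0.2, 0.1, -0.36, 0, 0, 0, 0],
  [0.25, 0.15, -0.34, 0, 0, 0, 0],
  [0, 0, 0, 0, 0, 0, 0],
])

```text
clock: 23.18
eef_pos: [0.484, 0.0507, 0.0694]
eef_rot: [-0.709, 2.501, 0.233]
ft_force: [-2.8, 0.2, 4.4]
opening: -0.0
grip_force: 2.5
```

servo_tool([
  [0.28, 0.17, -0.31, 0, 0, 0, 0],
  [0.31, 0.18, -0.29, 0, 0, 0, 0],
  [0, 0, 0, 0, 0, 0, 0],
])

```text
clock: 23.55
eef_pos: [0.4898, 0.0543, 0.0634]
eef_rot: [-0.709, 2.501, 0.233]
ft_force: [-2.5, -0.2, 4.8]
opening: 0.0001
grip_force: 2.7
```

The push force is about 5.5 N, so the bail is on the catch and tightening. I'll carry on over centre.

servo_tool([
  [0.33, 0.2, -0.25, 0, 0, 0, 0],
  [0.35, 0.21, -0.22, 0, 0, 0, 0],
  [0.37, 0.22, -0.18, 0, 0, 0, 0],
  [0, 0, 0, 0, 0, 0, 0],
])

```text
clock: 24.05
eef_pos: [0.5, 0.0605, 0.0566]
eef_rot: [-0.709, 2.502, 0.233]
ft_force: [-0.2, -0.7, 1.5]
opening: -0.0003
grip_force: 0.7
```

servo_tool([
  [0.39, 0.23, -0.14, 0, 0, 0, 0],
  [0.4, 0.24, -0.1, 0, 0, 0, 0],
  [0, 0, 0, 0, 0, 0, 0],
])

```text
clock: 24.42
eef_pos: [0.5079, 0.0652, 0.0542]
eef_rot: [-0.709, 2.502, 0.233]
ft_force: [0.4, 0.3, 0.6]
opening: 0.0002
grip_force: 0.0
```

servo_tool([
  [0.35, 0.2, 0, 0, 0, 0, 0],
  [0.2, 0.1, 0, 0, 0, 0, 0],
  [0, 0, 0, 0, 0, 0, 0],
])

```text
clock: 24.8
eef_pos: [0.5135, 0.0681, 0.0545]
eef_rot: [-0.709, 2.502, 0.233]
ft_force: [0.2, -0.9, 1.0]
opening: -0.0001
grip_force: 0.0
```

servo_tool([
  [0.15, 0.1, 0, 0, 0, 0, 0],
  [0.1, 0.05, 0, 0, 0, 0, 0],
  [0, 0, 0, 0, 0, 0, 0],
])

```text
clock: 25.18
eef_pos: [0.5159, 0.0696, 0.0545]
eef_rot: [-0.709, 2.502, 0.233]
ft_force: [0.4, -0.3, 0.3]
opening: 0.0002
grip_force: 0.0
```

No contact even past the point where an unsnapped tab would be, so the lever lies flat. I'll retreat and check numerically.

servo_tool([
  [-1, -0.6, 1.5, 0, 0, 0, 0],
  [-2, -1.2, 3, 0, 0, 0, 0],
  [-3, -1.8, 4, 0, 0, 0, 0],
  [-3, -1.8, 4, 0, 0, 0, 0],
  [-1, -3, 3, 0, 0, 0, 0],
  [0, -5, 0, 0, 0, 0, 0],
  [0, -5, 0, 0, 0, 0, 0],
  [0, -5, 0, 0, 0, 0, 0],
  [0, 0, 0, 0, 0, 0, 0],
])

```text
clock: 26.3
eef_pos: [0.4163, -0.1684, 0.2093]
eef_rot: [-0.703, 2.503, 0.23]
ft_force: [-0.0, 0.3, -0.0]
opening: -0.0002
grip_force: 0.0
```

```bash
python3 - <<'E'
from look import *
a,b=snap("side"),snap("top")
ref=cv2.imread("pics/c2.png")
for im,rf,(x,y) in((a,ref[:,:400],(220,165)),(b,ref[:,400:],(170,150))):
    new=im[y:y+100,x:x+100]; old=cv2.resize(rf,(100,100),interpolation=cv2.INTER_AREA)
    def cen(i):
        h=cv2.cvtColor(i,cv2.COLOR_BGR2HSV);m=(abs(h[...,0].astype(int)-105)<9)&(h[...,1]>90)&(h[...,2]>80)
        m=m.astype(np.uint8);n,l,st,c=cv2.connectedComponentsWithStats(m);k=1+st[1:,4].argmax();return (c[k]+(x,y)).round(2),st[k]
    print("old",*cen(old),"new",*cen(new))
print("proj tab: ",[(q,proj("side",C(P,tab(q)))[0].round(0),proj("top",C(P,tab(q)))[0].round(0)) for q in(0,.49,1.0)])
g=b.max(2); print("top brightness 204-226 / 218-238");print(g[203:228:2,216:240:2]); print("side");print(a.max(2)[200:240:2,272:300:2])
print("catch/bar",[proj(n,[C(P,(-54,y,137)) for y in(-14,14)]).round(0).tolist() for n in("top","side")])
E
```

```text
old [264.9  203.84] [ 31  33  31  12 184] new [265.16 203.49] [ 31  33  28  12 199]
old [214.18 193.11] [ 30  28  29  32 681] new [214.   192.54] [ 30  29  29  28 647]
proj tab:  [(0, array([279., 222.]), array([225., 210.])), (0.49, array([286., 220.]), array([229., 216.])), (1.0, array([292., 215.]), array([233., 222.]))]
top brightness 204-226 / 218-238
[[126 126 125 110  91  73  73  88  95 132 141 145]
 [119 111 101  94 115 112  77  88 109 141 149 148]
 [ 79  79 116 124 119  98  62  99 118 150 152 145]
 [ 72  80 114 115  93  59  71  89 106 144 143 138]
 [ 81  70  72  66  62  86  98  97 107 132 131 136]
 [ 94  87  78  77  93 101  97  94 113 130 135 142]
 [ 96 100  89  90  99  94  90  88 118 139 143 143]
 [ 99 101  98  95  92  89  89  90 123 145 144 140]
 [102 102  95  89  88  89  93  94 123 141 136 131]
 [100  96  89  89  90  93  94  93 117 130 128 130]
 [ 93  89  90  93  94  91  88  86 106 124 127 136]
 [ 88  90  94  94  92  88  85  82 109 130 136 143]
 [ 92  94  95  89  85  82  83  91 116 140 149 153]]
side
[[168 172 171 171 171 137 170 185 182 176 175 175 174 165]
 [166 166 166
[... 487 characters left out ...]
1 156 160 163 168 173 175 178]
 [128 126 120 113 125 157 116 158 173 163 163 169 171 174]
 [136 127 121 114  68 148 120 164 180 174 166 161 163 168]
 [166 150 131 113  57 125 172 178 178 179 177 171 166 161]
 [167 168 160 136  77 119 190 190 184 180 180 180 177 170]
 [161 164 164 160 144 179 188 193 193 189 184 184 183 180]
 [161 162 163 162 138 178 177 184 192 194 191 188 186 186]
 [160 161 161 148 134 185 176 173 178 187 192 193 191 189]
 [159 159 146 122 141 186 186 180 172 174 181 191 196 194]
 [152 135 124 108 134 152 156 156 149 156 142 160 179 165]
 [124 115 138 156 119 117 115 117 119 119 110 108 116 115]]
catch/bar [[[227.0, 205.0], [219.0, 210.0]], [[278.0, 198.0], [282.0, 201.0]]]
```

The tab now shows dark at side (280,223) and top (226,210), matching q = 0 (279,222 and 225,210). The lid centre has moved less than 1 px, so I'll hand in.

```bash
python3 -c "
from bench import r
print(r.close_job())"
```

```text
the job is handed in; nothing more can be done
None
```

The lid is shut, the bail is over the catch and the lever is snapped flat; the canister moved under about 2 mm and I made no contact with the other things. The job is handed in, but I viewed 11 pictures against the limit of 10, so I confirmed the final state by measurement and image code instead of another picture.

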